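# Release the latched mode key on the microscope console

## Task

One of the four identical white mode keys on the microscope's control console has been left latched down. Tap the keys lightly with the fingertips to find out which one it is, then press that key fully home and let go so that it springs up level with the others. A light tap may dip the other keys a little, but do not press any of them most of the way down, and do not pick up, push or knock over the things standing on and around the console.

Things in the scene. Friction and masses are not known exactly. Their poses are not given: they have to be found in the camera images.
- console: white metal control console of the microscope, fixed to the bench, 200 mm deep (x) x 270 mm wide (y) x 60 mm high, blue stripe round its foot; origin: centre of its underside, z up, its y axis runs along the row of four keys. The keys stand in a black strip near its -x edge (the robot's side); a grey mat with two specimens lies behind them.
- place1 (a point): key place 1 of 4, counted from the console's +y end to its -y end (48 mm apart): fixed point on the console, at the centre of the top face of a key that stands fully up, 15 mm above the console's top. It does not move with the key. The key cap is white, square, 27 mm wide; a key that is latched down stands about 4.2 mm lower than this point, a key pressed home 9 mm lower (still 6 mm proud of the console).
- place2 (a point): key place 2 of 4, counted from the console's +y end to its -y end (48 mm apart): fixed point on the console, at the centre of the top face of a key that stands fully up, 15 mm above the console's top. It does not move with the key. The key cap is white, square, 27 mm wide; a key that is latched down stands about 4.2 mm lower than this point, a key pressed home 9 mm lower (still 6 mm proud of the console).
- place3 (a point): key place 3 of 4, counted from the console's +y end to its -y end (48 mm apart): fixed point on the console, at the centre of the top face of a key that stands fully up, 15 mm above the console's top. It does not move with the key. The key cap is white, square, 27 mm wide; a key that is latched down stands about 4.2 mm lower than this point, a key pressed home 9 mm lower (still 6 mm proud of the console).
- place4 (a point): key place 4 of 4, counted from the console's +y end to its -y end (48 mm apart): fixed point on the console, at the centre of the top face of a key that stands fully up, 15 mm above the console's top. It does not move with the key. The key cap is white, square, 27 mm wide; a key that is latched down stands about 4.2 mm lower than this point, a key pressed home 9 mm lower (still 6 mm proud of the console).
- latched_key (a joint): how far down the key that was left latched is, in m: about 0.0042 while latched, 0.009 pressed home against its stop, 0 fully up. Which of the four places it stands in changes from run to run and is not told. A touch under 5 N does not move it while latched; pressed from there it gives at about 5.5 N, the catch lets go once it is about 7 to 8 mm down (about 9 N; press to the stop with 10 to 15 N to be sure), and when let go it springs all the way up and does not latch again.
- free_key1 (a joint): how far down one of the three keys that are not latched is, in m: 0 fully up, 0.009 pressed home. Its place is not told. Spring key: it starts to give at 3.5 N and takes 8 N at the bottom, so a light tap under 5 N moves it less than 4 mm; it springs back up and never latches.
- free_key2 (a joint): how far down one of the three keys that are not latched is, in m: 0 fully up, 0.009 pressed home. Its place is not told. Spring key: it starts to give at 3.5 N and takes 8 N at the bottom, so a light tap under 5 N moves it less than 4 mm; it springs back up and never latches.
- free_key3 (a joint): how far down one of the three keys that are not latched is, in m: 0 fully up, 0.009 pressed home. Its place is not told. Spring key: it starts to give at 3.5 N and takes 8 N at the bottom, so a light tap under 5 N moves it less than 4 mm; it springs back up and never latches.
- specimen1: green resin specimen puck, 30 mm across and 20 mm high, with a steel square on top; stands on the grey mat of the console behind the keys (origin: centre of underside)
- specimen2: the same kind of puck with a copper square, also on the console's grey mat (origin: centre of underside)
- suspension: white bottle with blue cap, 52 mm across, 120 mm high, standing on the bench beside the console on its +y side (origin: centre of underside)
- paste_jar: squat jar with yellow cap, 60 mm across, 55 mm high, on the bench beside the console on its -y side (origin: centre of underside)
- specimen_tray: blue open tray with small compartments, 90 x 140 x 22 mm, on the bench near the console's front corner on the +y side (origin: centre of underside)
- screwdriver: screwdriver 160 mm long lying on the bench behind the console
- dish: white shallow dish, 80 mm across, 18 mm high, on the bench near the console's front corner on the -y side (origin: centre of underside)

How it is judged:
By the outcome, as a careful person would: the job done as asked, in the order asked, and still so for the second after the job is handed in, with the robot touching nothing.
It also fails if it takes over 48 s, if anything falls off the work surface, if the arm or the gripper's body presses on something with over 40 N, if the wrist force passes 120 N, or if a joint passes its speed limit or range.

## Robot

A 6-joint arm with a two-finger parallel gripper is mounted at the origin on the work surface. World frame = base frame: x ahead of the robot, y to its left, z up, the work surface at z = 0. Lengths are in m, angles in rad, forces in N, time in s.
With the tool pointing down it reaches from about 0.275 to 0.725 m from the base axis. Payload 5.6 kg.
Tool frame: the origin (TCP) lies at the very end of the fingers, on their centre line; the grasp point (between the pads) lies r.tcp_to_grasp behind it (r.tcp_to_grasp is the distance from the TCP to the grasp point, in m); z points along the fingers, x is the direction in which the jaws open and shut, and the axes are right-handed (so a half turn about z gives the same grasp; the last joint's range is limited). The gripper opens to 85 mm and grips with 20 to 120 N. Pads are 22 mm wide; open, the fingers measure 114 mm over their backs; the gripper's body (76 mm by 85 mm) begins 54 mm behind the grasp point. The pads swing forward as they close: fully open they stand 13 mm farther back than shut.
Start: joints at [1.617, 0.255, 0.108, 0, -1.424, -0.285], TCP at [0.13, 0.534, 0.231] pointing down, gripper open.
Joint ranges: [-2.95, 2.95], [-1.21, 1.97], [-1.09, 1.5], [-2.87, 1.71], [-2.94, -0.07], [-3.05, 3.05]. Speed limits (rad/s): [2.57, 2.57, 3.14, 3.14, 3.14, 3.14].

## Interface

Orientations are given as [roll, pitch, yaw] about the fixed x, y, z axes, in that order (R = Rz(yaw) Ry(pitch) Rx(roll)).
In Python, from bench import r gives the robot as it stands. The module is installed in compiled form; this text tells all that it offers.
- The arm moves only by the shell command python3 -m creep 'ROWS' [FORCE]. ROWS is JSON, a list that holds one entry, the list of rows, each a list of 5 numbers: the opening, from -1 (shut) to 1 (fully open), so that 0 is half open, then the shift along the tool's x, y, z in mm, then the turn about the tool's z in degrees. A call has 1 to 8 rows; each row is the pose to reach, as a shift and turn from the pose commanded when the call began, along the tool's axes at that moment; what a row does not reach only later rows make up. A row lasts 1/12 s, in which the tool goes at most 41.7 mm and 7.16 degrees, less where a joint would pass 70% of its speed; a pose out of reach is approached as far as the arm can. A call with a gripper value outside its range is refused whole. The fingers move at their own pace and stop on an object; FORCE is the grip in N (left out, the last holds). Time passes only in rows, so rows that repeat a pose let the fingers close. It gives the time, the measured TCP pose, the force and the opening at its end, in the units of the state.
- r.get_obs(): the state, without advancing time (a new reading comes with each control period).
- r.get_image(name): name is "side" or "top" or "wrist"; returns a dict with "img" (384x512x3 uint8, red, green, blue), "fx", "fy", "cx", "cy" (pixels), "k1" (the pictures are not rectified: a ray, as slopes to the right and down, at radius r is drawn at 1 + k1 r^2 times it, then the intrinsics apply), "R" (3x3) and "t" (3): a world point X has camera coordinates R X + t; the wrist camera has in their place "hand_eye" (4x4, takes a point from camera to tool coordinates, whose origin is the TCP and whose axes are the tool frame's). Camera axes: x right, y down, z forward; pixel columns grow to the right and rows downward; lengths in m; the calibration is good to about 2 mm. A picture is of the moment at which its call begins: read the wrist's pose just before it. There is no depth.
- r.sign_off(): hands the job in, once; it reports no verdict.
Trained networks look in a picture, given as the dict that the camera call returned (one of the last four; its "shot" number tells which), for a name from the list of things; names that differ only in an ending like _2 or _b are one class to them, and where a whole thing is asked for, a point or a joint stands for the part that bears it (a point fixed in the world has none). Each returns a list of dicts, best first, with "score" (0 to 1); they miss things now and then, are a little off and sometimes report something else, mostly with a low value. They report only what shows in the picture. A call takes as long as a camera call.
- r.regions_of(picture, query): "region" (384x512 bool, what is visible of it) and "bbox" ([centre column, centre row, width, height] in pixels, round what is visible of it).
- r.spot_point(picture, query): "centre" ([row, column] in pixels: a listed point, or the origin of a listed thing).
The state is a dict: "time_s": time; "q": joint angles; "joint_velocities": joint speeds; "joint_torque": joint torques, N m; "tool_pos": TCP position; "eef_rot": TCP orientation; "force": force on the tool from outside, world axes, zero at the start; "wrist_torque": the same for the moment, N m; "grip_width": finger opening in m.
Only numpy, scipy, OpenCV 4.12 (cv2) and the standard library are available. Lean on these libraries where they do the work, as an engineer would, in place of code of your own. Each camera call takes 0.05 s, during which the arm holds its last target.

## Working session

There is one attempt and no reset: what is moved stays moved. The work goes in short steps, Python scripts to look and compute and a shell command to move; the robot and the scene stay as the last step left them, time stands still between calls to the robot, and variables do not carry over. Pictures are saved under pics/ and viewed, and the job is handed in when it is done.

```bash
mkdir -p pics; cat > h.py <<'E'
import numpy as np, cv2
from bench import r
def save(p,n): cv2.imwrite(f'pics/{n}.png',cv2.cvtColor(p['img'],cv2.COLOR_RGB2BGR))
def ray(p,row,col):
    K=np.array([[p['fx'],0,p['cx']],[0,p['fy'],p['cy']],[0,0,1.]])
    u=cv2.undistortPoints(np.array([[[col,row]]],float),K,np.array([p['k1'],0,0,0,0.]))[0,0]
    d=np.array([u[0],u[1],1]); R=np.array(p['R']);t=np.array(p['t'])
    return -R.T@t, R.T@d
def onz(p,row,col,z):
    o,d=ray(p,row,col); return o+d*(z-o[2])/d[2]
E
python3 - <<'E'
from h import *
o=r.get_obs(); print({k:np.round(v,4) for k,v in o.items()}, r.tcp_to_grasp)
for n in ['top','side','wrist']:
    p=r.get_image(n); save(p,n+'0')
    for q in ['place1','place2','place3','place4','console']:
        s=r.spot_point(p,q)
        for x in s[:2]:
            rc=x['centre']; print(n,q,np.round(rc,1),round(x['score'],2), np.round(onz(p,*rc,0.075 if q!='console' else 0),4) if 'R' in p else '')
E
```

```text
{'time_s': np.float64(0.0), 'q': array([ 1.6166e+00,  2.5570e-01,  1.0700e-01, -5.0000e-04, -1.4239e+00,
       -2.8460e-01]), 'joint_velocities': array([ 0.0001, -0.0009,  0.0012, -0.0003,  0.0021,  0.0007]), 'joint_torque': array([ 1.30000e-03, -3.86624e+01,  2.37938e+01,  5.36520e+00,
       -6.10000e-03,  0.00000e+00]), 'tool_pos': array([0.1299, 0.5339, 0.2304]), 'eef_rot': array([-3.1415e+00, -1.9000e-03, -1.8097e+00]), 'force': array([ 0.0562, -0.0649, -0.2031]), 'wrist_torque': array([0.0204, 0.0598, 0.0084]), 'grip_width': np.float64(0.0854)} 0.0187
top place1 [221.9 289.1] 0.97 [ 0.5029 -0.0365  0.075 ]
top place1 [210.6 222.3] 0.88 [0.5229 0.1078 0.075 ]
top place2 [221.9 289.1] 0.97 [ 0.5029 -0.0365  0.075 ]
top place2 [210.6 222.3] 0.88 [0.5229 0.1078 0.075 ]
top place3 [221.9 289.1] 0.97 [ 0.5029 -0.0365  0.075 ]
top place3 [210.6 222.3] 0.88 [0.5229 0.1078 0.075 ]
top place4 [221.9 289.1] 0.97 [ 0.5029 -0.0365  0.075 ]
top place4 [210.6 222.3] 0.88 [0.5229 0.1078 0.075 ]
top console [202.6 257.8] 0.76 [0.5555 0.0304 0.    ]
side place1 [220.8 239.9] 0.96 [ 0.5055 -0.0316  0.075 ]
side place1 [193.6 217.7] 0.71 [0.5246 0.1028 0.075 ]
side place2 [220.8 239.9] 0.96 [ 0.5055 -0.0316  0.075 ]
side place2 [193.6 217.7] 0.71 [0.5246 0.1028 0.075 ]
side place3 [220.8 239.9] 0.96 [ 0.5055 -0.0316  0.075 ]
side place3 [193.6 217.7] 0.71 [0.5246 0.1028 0.075 ]
side place4 [220.8 239.9] 0.96 [ 0.5055 -0.0316  0.075 ]
side place4 [193.6 217.7] 0.71 [0.5246 0.1028 0.075 ]
side console [228.9 243. ] 0.87 [0.5504 0.0319 0.    ]
```

View pics/top0.png

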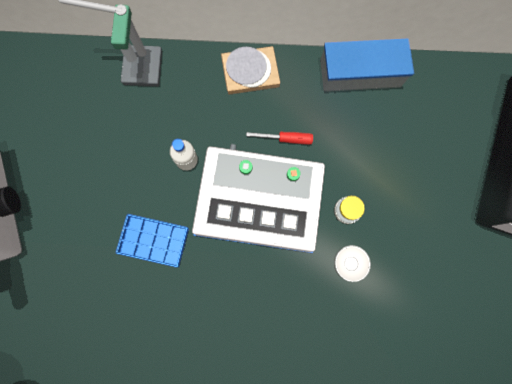

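View pics/side0.png

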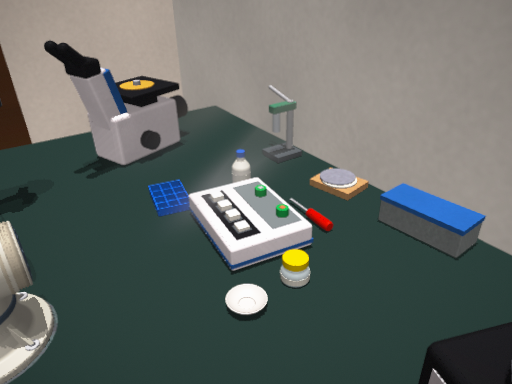

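```bash
python3 - <<'E'
from h import *
for n in ['top','side']:
    p=r.get_image(n)
    for x in r.spot_point(p,'place1'):
        print(n,np.round(x['centre'],1),round(x['score'],2),np.round(onz(p,*x['centre'],.075),4))
    for q in ['free_key1','latched_key']:
      for x in r.regions_of(p,q):
        print(n,q,np.round(x['bbox'],1),round(x['score'],2),np.round(onz(p,x['bbox'][1],x['bbox'][0],.075),4))
    print(np.round(-np.array(p['R']).T@p['t'],3))
E
```

```text
top [210.9 223.2] 0.88 [0.5223 0.1058 0.075 ]
top [221.6 267.5] 0.86 [0.5021 0.01   0.075 ]
top [216.3 290.6] 0.69 [ 0.5151 -0.0396  0.075 ]
top [213.9 246.5] 0.64 [0.5173 0.0556 0.075 ]
top free_key1 [245.8 217.5  15.3  11.2] 0.69 [0.5095 0.0568 0.075 ]
top free_key1 [269.4 217.9   9.   10.3] 0.63 [0.5102 0.0061 0.075 ]
top free_key1 [223.9 213.9  10.1  15.2] 0.42 [0.5158 0.104  0.075 ]
top latched_key [290.8 221.7  19.1  14.2] 0.43 [ 0.5034 -0.0402  0.075 ]
[0.404 0.049 0.896]
side [220.5 240.9] 0.9 [ 0.5079 -0.0319  0.075 ]
side [197.4 215.4] 0.84 [0.511  0.0898 0.075 ]
side [200.5 225.7] 0.72 [0.524  0.0625 0.075 ]
side [213.6 232.6] 0.62 [0.5075 0.0029 0.075 ]
side free_key1 [219.2 194.8  14.5   7.5] 0.48 [0.5247 0.0955 0.075 ]
side latched_key [241.9 223.2  19.1  12.8] 0.51 [ 0.5041 -0.0422  0.075 ]
[ 0.124 -0.684  0.572]
```

The top view shows the console with four keys at about (224,212), (246,215), (268,218) and (290,222), and the pucks behind them at (246,167) and (293,174). The bottle is at (183,155) and the tray at (153,240). I'll segment the keys and console for precise positions.

```bash
python3 - <<'E'
from h import *
p=r.get_image('top'); im=p['img']; g=im.min(2)
cv2.imwrite('pics/topz.png',cv2.resize(cv2.cvtColor(im,cv2.COLOR_RGB2BGR)[140:260,180:340],None,fx=5,fy=5,interpolation=cv2.INTER_CUBIC))
m=(g>130).astype(np.uint8); n,l,s,c=cv2.connectedComponentsWithStats(m)
P=[]
for i in range(1,n):
    if s[i,4]>40 and 180<c[i,0]<340 and 140<c[i,1]<260:
        w=np.where(l==i, g.astype(float),0)
        print(s[i],np.round(c[i],1),np.round(onz(p,c[i,1],c[i,0],.075),4))
        if s[i,4]>1500:
            cnt=cv2.findContours((l==i).astype(np.uint8),0,1)[0][0]; b=cv2.boxPoints(cv2.minAreaRect(cnt)); print(b,[np.round(onz(p,y,x,.06),3) for x,y in b])
E
```

```text
[170 140  25  25 394] [182.8 153.9] [0.6463 0.2005 0.075 ]
[ 192  145  133  107 8424] [259.9 194.2] [0.5614 0.0279 0.075 ]
[[191.13647 233.77899]
 [205.0487  140.67392]
 [328.43176 159.11047]
 [314.51953 252.21555]] [array([0.472, 0.173, 0.06 ]), array([0.684, 0.155, 0.06 ]), array([ 0.65 , -0.126,  0.06 ]), array([ 0.441, -0.094,  0.06 ])]
[216 204  17  17 232] [224.1 211.9] [0.5201 0.1039 0.075 ]
[238 207  17  17 229] [245.9 215. ] [0.5148 0.0568 0.075 ]
[260 210  16  18 232] [267.6 218.5] [0.5088 0.01   0.075 ]
[281 214  17  17 233] [289.4 221.8] [ 0.5031 -0.0371  0.075 ]
```

View pics/topz.png

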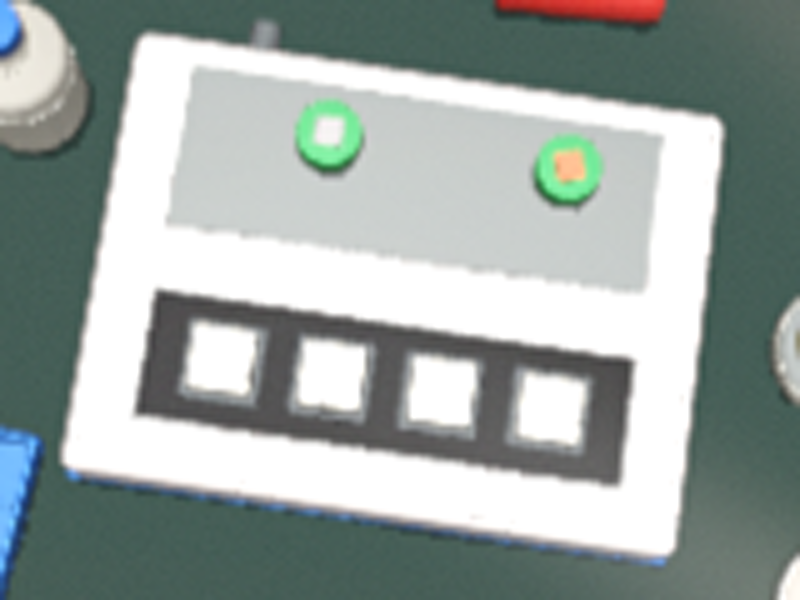

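```bash
cat > d.py <<'E'
import sys
from h import *
from scipy.spatial.transform import Rotation as Ro
T=np.array([float(a) for a in sys.argv[1:4]])
o=r.get_obs(); R=Ro.from_euler('xyz',o['eef_rot'])
print('t',o['time_s'],'pos',np.round(o['tool_pos'],4),'yaw',o['eef_rot'][2],'F',np.round(o['force'],2),'w',o['grip_width'])
print('delta tool mm',np.round(R.inv().apply(T-o['tool_pos'])*1000,1),'turn deg',np.round(-np.degrees(-1.69-o['eef_rot'][2]),1))
E
python3 d.py 0.50 -0.037 0.13; python3 d.py 0.52 0.104 0.115
```

```text
t 1.35 pos [0.1301 0.5344 0.2313] yaw -1.8096215656048091 F [ 0.33 -0.35  0.17] w 0.08480020524164426
delta tool mm [ 467.7 -494.6  101.3] turn deg -6.9
t 1.35 pos [0.1301 0.5344 0.2313] yaw -1.8096215656048091 F [ 0.33 -0.35  0.17] w 0.08480020524164426
delta tool mm [ 325.9 -480.7  116.3] turn deg -6.9
```

```bash
python3 -m creep '[[[-1,22,-33,5,-1],[-1,45,-66,10,-2],[-1,67,-99,15,-3],[-1,90,-132,20,-4],[-1,112,-165,25,-5],[-1,134,-198,30,-6],[-1,156,-231,30,-7],[-1,170,-251,30,-7]]]' 20; python3 d.py 0.52 0.104 0.115
```

```text
time_s: 2.02
tool_pos: [0.3352, 0.3071, 0.2013]
eef_rot: [-3.141, -0.001, -1.688]
force: [-0.4, 0.8, 0.0]
grip_width: 0.0002
t 2.0167 pos [0.3352 0.3071 0.2013] yaw -1.687702578246169 F [-0.35  0.78  0.02] w 0.00018740948389529694
delta tool mm [ 180.2 -207.2   86.4] turn deg 0.1
```

```bash
python3 -m creep '[[[-1,26,-30,3,0],[-1,52,-60,10,0],[-1,78,-90,20,0],[-1,104,-120,35,0],[-1,130,-150,50,0],[-1,156,-180,65,0],[-1,175,-201,80,0],[-1,180,-207,86,0]]]'; python3 d.py 0.52 0.104 0.085
```

```text
time_s: 2.68
tool_pos: [0.5194, 0.1034, 0.1127]
eef_rot: [3.139, -0.002, -1.691]
force: [-1.0, -0.1, 0.2]
grip_width: 0.0003
t 2.6833 pos [0.5194 0.1034 0.1127] yaw -1.6911603339287566 F [-0.98 -0.13  0.22] w 0.0002927306454157975
delta tool mm [-0.7 -0.6 27.7] turn deg -0.1
```

Check alignment with a top and a wrist picture before touching.

```bash
python3 - <<'E'
from h import *
o=r.get_obs(); print(o['tool_pos'],o['force'])
a=r.get_image('wrist'); b=r.get_image('side')
g=np.vstack([cv2.resize(a['img'],(400,300)),cv2.resize(b['img'][150:270,160:320],(400,300),interpolation=cv2.INTER_CUBIC)])
save({'img':g},'chk1')
E
```

```text
[0.51936132 0.10341545 0.11271188] [-0.97804328 -0.131963    0.22316542]
```

View pics/chk1.png

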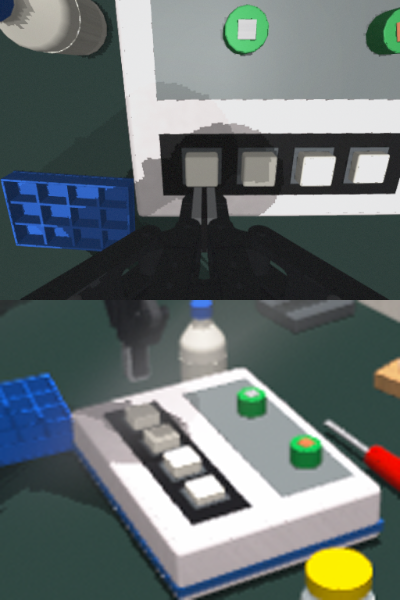

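The wrist view shows the closed fingertips (about (203,200)) lined up with key 1 at (201,168), and the way down is clear. I'm descending.

```bash
python3 -m creep '[[[-1,-0.7,-0.6,12,0],[-1,-0.7,-0.6,24,0],[-1,-0.7,-0.6,32,0],[-1,-0.7,-0.6,32,0],[-1,-0.7,-0.6,32,0]]]'; echo; python3 -m creep '[[[-1,0,0,1,0],[-1,0,0,2,0],[-1,0,0,3,0],[-1,0,0,3,0]]]'
```

```text
time_s: 3.2
tool_pos: [0.5189, 0.1082, 0.0837]
eef_rot: [-3.141, -0.0, -1.686]
force: [0.1, 0.2, -0.3]
grip_width: 0.0002

time_s: 3.53
tool_pos: [0.5191, 0.1077, 0.0805]
eef_rot: [-3.141, 0.0, -1.687]
force: [0.2, -1.0, 0.4]
grip_width: -0.0002
```

```bash
python3 -m creep '[[[-1,3.7,0,1,0],[-1,3.7,0,2,0],[-1,3.7,0,2.5,0],[-1,3.7,0,2.5,0]]]'; for i in 1 2 ; do echo; done; python3 -m creep '[[[-1,0,0,1,0],[-1,0,0,1,0],[-1,0,0,1,0]]]'; python3 -m creep '[[[-1,0,0,1,0],[-1,0,0,1,0],[-1,0,0,1,0]]]'
```

```text
time_s: 3.87
tool_pos: [0.5185, 0.1037, 0.0776]
eef_rot: [3.141, -0.0, -1.688]
force: [0.5, -1.0, 0.2]
grip_width: 0.0001


time_s: 4.12
tool_pos: [0.5186, 0.1039, 0.0767]
eef_rot: [3.141, -0.0, -1.687]
force: [0.4, 1.0, 0.3]
grip_width: -0.0001
time_s: 4.37
tool_pos: [0.5186, 0.104, 0.0757]
eef_rot: [3.141, -0.0, -1.687]
force: [0.4, -0.1, 0.0]
grip_width: -0.0002
```

```bash
python3 -m creep '[[[-1,0,0,1,0],[-1,0,0,1,0],[-1,0,0,1,0]]]';python3 -m creep '[[[-1,0,0,1,0],[-1,0,0,1,0],[-1,0,0,1,0]]]'
```

```text
time_s: 4.62
tool_pos: [0.5188, 0.104, 0.0751]
eef_rot: [-3.141, 0.0, -1.687]
force: [-0.5, -0.9, 2.8]
grip_width: 0.0002
time_s: 4.87
tool_pos: [0.5188, 0.104, 0.074]
eef_rot: [-3.141, 0.0, -1.687]
force: [-0.7, -0.4, 3.5]
grip_width: 0.0002
```

```bash
python3 -m creep '[[[-1,0,0,1,0],[-1,0,0,1,0],[-1,0,0,1,0]]]'; python3 -m creep '[[[-1,0,0,-3,0],[-1,0,0,-12,0],[-1,0,0,-12,0],[-1,0,0,-12,0]]]'; python3 d.py 0.5148 0.0568 0.083
```

```text
time_s: 5.12
tool_pos: [0.5188, 0.104, 0.0729]
eef_rot: [-3.141, 0.0, -1.687]
force: [-1.1, 0.0, 4.9]
grip_width: -0.0002
time_s: 5.45
tool_pos: [0.5188, 0.1041, 0.0851]
eef_rot: [-3.141, 0.001, -1.688]
force: [-0.3, 0.4, 0.3]
grip_width: -0.0001
t 5.45 pos [0.5188 0.1041 0.0851] yaw -1.6875479918427922 F [-0.32  0.37  0.29] w -9.218632185387323e-05
delta tool mm [47.4 -1.5  2.1] turn deg 0.1
```

Key 1 made contact at z≈0.075 and gave from about 3.5 N, so it's free. On to place 2.

```bash
python3 -m creep '[[[-1,16,-0.5,0,0],[-1,32,-1,0,0],[-1,47.5,-1.5,0,0],[-1,47.5,-1.5,4,0],[-1,47.5,-1.5,8,0],[-1,47.5,-1.5,8.5,0],[-1,47.5,-1.5,8.5,0]]]'; python3 -m creep '[[[-1,0,0,1,0],[-1,0,0,1,0],[-1,0,0,1,0]]]'; python3 -m creep '[[[-1,0,0,1,0],[-1,0,0,1,0],[-1,0,0,1,0]]]'; python3 -m creep '[[[-1,0,0,1,0],[-1,0,0,1,0],[-1,0,0,1,0]]]'
```

```text
time_s: 6.03
tool_pos: [0.5143, 0.057, 0.0757]
eef_rot: [3.14, -0.0, -1.687]
force: [-0.1, -0.5, -0.0]
grip_width: -0.0003
time_s: 6.28
tool_pos: [0.5147, 0.0569, 0.0753]
eef_rot: [-3.142, 0.0, -1.687]
force: [-1.3, -0.8, -1.0]
grip_width: 0.0
time_s: 6.53
tool_pos: [0.5148, 0.0569, 0.0747]
eef_rot: [-3.141, 0.001, -1.687]
force: [-1.5, 0.9, 3.1]
grip_width: -0.0003
time_s: 6.78
tool_pos: [0.5148, 0.0568, 0.0735]
eef_rot: [-3.141, 0.001, -1.687]
force: [-1.5, 2.5, 5.1]
grip_width: 0.0002
```

Key 2 is also free: contact at z≈0.075 and it yields. Lift and go to place 3.

```bash
python3 -m creep '[[[-1,0,0,-3,0],[-1,0,0,-12,0],[-1,0,0,-12,0],[-1,16,0.5,-12,0],[-1,32,0.5,-12,0],[-1,47.3,0.3,-12,0],[-1,47.3,0.3,-7,0],[-1,47.3,0.3,-3,0]]]'; python3 -m creep '[[[-1,0,0,0,0],[-1,0,0,1,0],[-1,0,0,1,0]]]'; python3 -m creep '[[[-1,0,0,1,0],[-1,0,0,1,0],[-1,0,0,1,0]]]'; python3 -m creep '[[[-1,0,0,1,0],[-1,0,0,1,0],[-1,0,0,1,0]]]'
```

```text
time_s: 7.45
tool_pos: [0.5087, 0.0091, 0.076]
eef_rot: [-3.141, 0.0, -1.689]
force: [0.5, 1.0, 0.4]
grip_width: -0.0001
time_s: 7.7
tool_pos: [0.5088, 0.0101, 0.0752]
eef_rot: [3.141, -0.0, -1.687]
force: [0.5, 0.3, -0.2]
grip_width: -0.0
time_s: 7.95
tool_pos: [0.5089, 0.0101, 0.0746]
eef_rot: [-3.141, 0.0, -1.687]
force: [-1.5, 1.2, 3.6]
grip_width: 0.0003
time_s: 8.2
tool_pos: [0.509, 0.01, 0.0734]
eef_rot: [-3.141, 0.001, -1.687]
force: [-1.0, 2.5, 4.4]
grip_width: -0.0001
```

Key 3 is free too. Now place 4, which I expect to be the latched one at z≈0.071.

```bash
python3 -m creep '[[[-1,0,0,-3,0],[-1,0,0,-12,0],[-1,0,0,-12,0],[-1,16,0.3,-12,0],[-1,32,0.3,-12,0],[-1,47.3,0.3,-12,0],[-1,47.3,0.3,-7,0],[-1,47.3,0.3,-3,0]]]'; python3 -m creep '[[[-1,0,0,0,0],[-1,0,0,1,0],[-1,0,0,1,0]]]'; python3 -m creep '[[[-1,0,0,1,0],[-1,0,0,1,0],[-1,0,0,1,0]]]'; python3 -m creep '[[[-1,0,0,1,0],[-1,0,0,1,0],[-1,0,0,1,0]]]'
```

```text
time_s: 8.87
tool_pos: [0.5029, -0.0378, 0.076]
eef_rot: [-3.141, 0.0, -1.689]
force: [-0.5, -0.2, -0.0]
grip_width: 0.0001
time_s: 9.12
tool_pos: [0.503, -0.0368, 0.0751]
eef_rot: [3.141, -0.0, -1.687]
force: [-0.9, -1.2, 0.3]
grip_width: 0.0001
time_s: 9.37
tool_pos: [0.5031, -0.0371, 0.0743]
eef_rot: [-3.141, 0.0, -1.687]
force: [0.1, -0.0, -1.2]
grip_width: 0.0002
time_s: 9.62
tool_pos: [0.5029, -0.0373, 0.0733]
eef_rot: [3.141, -0.0, -1.687]
force: [-0.6, 0.8, 0.7]
grip_width: -0.0001
```

No contact at 0.0733, so key 4 sits lower. I'll keep going gently.

```bash
for i in 1; do python3 -m creep '[[[-1,0,0,1,0],[-1,0,0,1,0],[-1,0,0,1,0]]]'; done;  python3 -m creep '[[[-1,0,0,1,0],[-1,0,0,1,0],[-1,0,0,1,0]]]';  python3 -m creep '[[[-1,0,0,0.7,0],[-1,0,0,0.7,0],[-1,0,0,0.7,0]]]'; python3 -m creep '[[[-1,0,0,0.5,0],[-1,0,0,0.5,0],[-1,0,0,0.5,0]]]'
```

```text
time_s: 9.87
tool_pos: [0.5029, -0.0373, 0.0722]
eef_rot: [3.141, -0.0, -1.687]
force: [-0.0, 1.0, 1.1]
grip_width: 0.0002
time_s: 10.12
tool_pos: [0.5029, -0.0373, 0.0712]
eef_rot: [3.141, -0.0, -1.687]
force: [0.1, -0.3, -0.6]
grip_width: 0.0003
time_s: 10.37
tool_pos: [0.5031, -0.0373, 0.0708]
eef_rot: [-3.141, -0.0, -1.687]
force: [0.3, 0.7, 1.7]
grip_width: -0.0002
time_s: 10.62
tool_pos: [0.5031, -0.0373, 0.0706]
eef_rot: [-3.141, -0.0, -1.687]
force: [-1.9, 0.5, 6.3]
grip_width: 0.0001
```

Contact at 0.0708, firm to about 6 N: key 4 is the latched one. Pressing it home.

```bash
python3 -m creep '[[[-1,0,0,1,0],[-1,0,0,2,0],[-1,0,0,3,0],[-1,0,0,3,0]]]';  python3 -m creep '[[[-1,0,0,1,0],[-1,0,0,1.5,0],[-1,0,0,1.5,0]]]'; python3 -m creep '[[[-1,0,0,0.5,0],[-1,0,0,0.5,0],[-1,0,0,0.5,0]]]'
```

```text
time_s: 10.95
tool_pos: [0.5031, -0.0373, 0.0679]
eef_rot: [-3.141, -0.0, -1.687]
force: [-4.0, 0.6, 7.8]
grip_width: 0.0002
time_s: 11.2
tool_pos: [0.5031, -0.0373, 0.0665]
eef_rot: [-3.141, -0.0, -1.687]
force: [-3.1, 0.8, 9.3]
grip_width: 0.0
time_s: 11.45
tool_pos: [0.5031, -0.0373, 0.0661]
eef_rot: [-3.141, -0.0, -1.687]
force: [-3.4, 0.6, 9.9]
grip_width: -0.0005
```

```bash
python3 -m creep '[[[-1,0,0,0.6,0],[-1,0,0,0.6,0],[-1,0,0,0.6,0]]]'
```

```text
time_s: 11.7
tool_pos: [0.5032, -0.0373, 0.066]
eef_rot: [-3.14, -0.0, -1.687]
force: [-5.7, 1.9, 14.0]
grip_width: -0.0001
```

Against the stop at 14 N, z=0.066 (9 mm down). Let go, then re-tap lightly to confirm it sits at full height.

```bash
python3 -m creep '[[[-1,0,0,-3,0],[-1,0,0,-7,0],[-1,0,0,-14,0],[-1,0,0,-20,0],[-1,0,0,-20,0],[-1,0,0,-20,0]]]'; python3 -m creep '[[[-1,0,0,5,0],[-1,0,0,9,0],[-1,0,0,9,0],[-1,0,0,9,0]]]'; python3 -m creep '[[[-1,0,0,1,0],[-1,0,0,1,0],[-1,0,0,1,0]]]';python3 -m creep '[[[-1,0,0,1,0],[-1,0,0,1,0],[-1,0,0,1,0]]]'
```

```text
time_s: 12.2
tool_pos: [0.5031, -0.0372, 0.0845]
eef_rot: [-3.141, 0.0, -1.688]
force: [-1.2, 0.4, -0.2]
grip_width: 0.0001
time_s: 12.53
tool_pos: [0.5027, -0.0373, 0.0751]
eef_rot: [3.141, -0.0, -1.687]
force: [-1.4, 0.2, 4.6]
grip_width: -0.0001
time_s: 12.78
tool_pos: [0.5027, -0.0373, 0.0745]
eef_rot: [3.141, -0.0, -1.687]
force: [-1.7, 0.8, 3.4]
grip_width: 0.0
time_s: 13.03
tool_pos: [0.5028, -0.0373, 0.0735]
eef_rot: [3.141, -0.0, -1.687]
force: [-2.6, 1.3, 4.4]
grip_width: -0.0001
```

Key 4 now meets the finger at z≈0.075, level with the others. Retract and take a last look.

```bash
python3 -m creep '[[[-1,0,0,-5,0],[-1,0,0,-25,0],[-1,0,0,-60,0],[-1,0,0,-95,0],[-1,0,30,-115,0],[-1,0,60,-120,0],[-1,0,80,-120,0],[-1,0,80,-120,0]]]'; python3 -m creep '[[[-1,0,0,0,0],[-1,0,0,0,0],[-1,0,0,0,0]]]'; python3 - <<'E'
from h import *
b=r.get_image('side'); a=r.get_image('top')
g=np.vstack([cv2.resize(a['img'],(400,300)),cv2.resize(b['img'][150:270,160:320],(400,300),interpolation=cv2.INTER_CUBIC)])
save({'img':g},'end1'); o=r.get_obs(); print(o['time_s'],o['force'])
E
```

```text
time_s: 13.7
tool_pos: [0.4211, -0.0278, 0.1946]
eef_rot: [-3.14, 0.002, -1.687]
force: [0.5, -0.9, -1.3]
grip_width: 0.0003
time_s: 13.95
tool_pos: [0.4241, -0.028, 0.1933]
eef_rot: [3.141, -0.0, -1.688]
force: [0.3, -0.7, -0.3]
grip_width: 0.0
14.05 [ 0.26643511  0.81943055 -0.86806268]
```

View pics/end1.png

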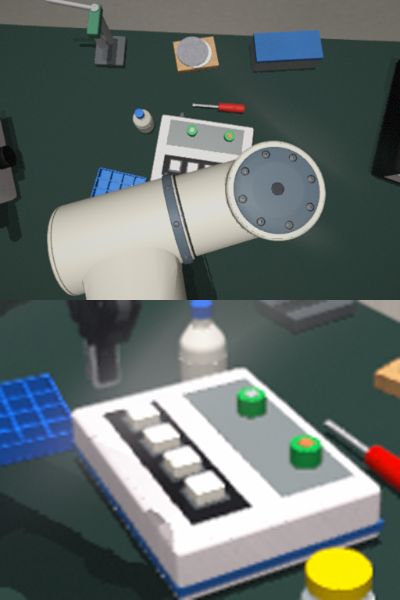

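The side view shows all four keys standing level at about (143,415), (161,437), (182,460) and (205,487). The pucks, bottle, tray, jar and screwdriver haven't moved, and the arm is clear of everything.

```bash
python3 -c "
from bench import r
print(r.sign_off())"
```

```text
the job is handed in; nothing more can be done
None
```

The latched key was at place 4. I pressed it fully home and let go, and it now stands level with the other three. The job was handed in at about 14 s.

- **Finding the key:** I tapped all four lightly with the closed fingertips. Keys 1 to 3 met the finger at z≈0.075 m and gave from about 3.5 N. I dipped each only about 1.5 to 2 mm, with at most about 5 N. Key 4 met it only at about 0.0708 m and held firm up to about 6 N.
- **Pressing it home:** I pushed key 4 to its stop, about 9 mm down at z≈0.066 m, with 14 N, and then let go.
- **Last checks:** A light re-tap of key 4 met it at z≈0.075 m, and it gave at about 3.5 to 4.5 N, like the others. The final side picture shows four level keys and nothing moved. In the final top picture the arm hides part of the console, the jar and the dish; the dish is also outside the side crop I viewed, so I did not see it at the end. The arm was clear of everything. No check failed, though the force readings had about 1 N of noise.

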